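# Contact-test a battery pack against the sprung plunger

### The arm

A 6-joint arm with a two-finger parallel gripper is mounted at the origin on the work surface. World frame = base frame: x ahead of the robot, y to its left, z up, the work surface at z = 0. Lengths are in mm, angles in rad, forces in N, time in s.
With the tool pointing down it reaches from about 400 to 925 mm from the base axis. Payload 12.5 kg.
Tool frame: the origin (TCP) lies on the centre line of the jaws, within the pads' length; the fingertips stand 14 mm ahead of it and the grasp point (between the pads) lies 5 mm behind it; z points along the fingers, x is the direction in which the jaws open and shut, and the axes are right-handed (so a half turn about z gives the same grasp; the last joint's range is limited). The gripper opens to 95 mm and grips with 3 to 60 N. Pads are 20 mm wide; open, the fingers measure 119 mm over their backs; the gripper's body (75 mm by 180 mm) begins 59 mm behind the grasp point.
Start: joints at [-1.388, 0.491, 1.559, -0, 1.092, -0.106], TCP at [178.024, -599.127, 228.661] pointing down, gripper open.
Joint ranges: [-3.1, 3.1], [-0.84, 2.19], [0.05, 2.79], [-1.13, 4.28], [0.06, 2.93], [-2.69, 2.69]. Speed limits (rad/s): [2.22, 2.22, 2.79, 3.14, 3.14, 3.14].

### API

Orientations are given as [roll, pitch, yaw] about the fixed x, y, z axes, in that order (R = Rz(yaw) Ry(pitch) Rx(roll)).
In Python, from cell import state, read_camera, job_done gives the robot as it stands.
- The arm moves only by the shell command python3 -m handwheel 'ROWS'. ROWS is JSON, a list of rows, each an object of numbers: "hand": the finger opening in m, from 0 to 0.0951; "x", "y", "z": the shift along the world's x, y, z in m; "spin": the turn about the world's z in units of 5 degrees (1.0 is 5 degrees). In form: [{"hand": .., "x": .., "y": .., "z": .., "spin": ..}, ...]. A call has 1 to 20 rows; each row is the pose to reach, as a shift and turn from the pose commanded when the call began; what a row does not reach only later rows make up. A row lasts 1/12 s, in which the tool goes at most 41.7 mm and 7.16 degrees, less where a joint would pass 70% of its speed; a pose out of reach is approached as far as the arm can. A call with a gripper value outside its range is refused whole. The fingers move at their own pace and stop on an object; the grip force is fixed at half the most. Time passes only in rows, so rows that repeat a pose let the fingers close. It gives the time, the measured TCP pose, the force and the opening at its end, in the units of the state.
- state(): the state, without advancing time (a new reading comes with each control period).
- read_camera(name): name is "scene" or "top" or "wrist"; returns a dict with "img" (420x560x3 uint8, red, green, blue), "fx", "fy", "cx", "cy" (pixels), "T" (4x4, takes a point from camera to world coordinates). Camera axes: x right, y down, z forward; pixel columns grow to the right and rows downward; lengths in mm; the calibration is good to about 2 mm. A picture is of the moment at which its call begins. There is no depth.
- job_done(): hands the job in, once; it reports no verdict.
The state is a dict: "t": time; "joints": joint angles; "qvel": joint speeds; "tau": joint torques, N m; "eef_pos": TCP position; "tcp_rot": TCP orientation; "ft_force": force on the tool from outside, world axes, zero at the start; "moment": the same for the moment, N m; "opening": opening from 0.0 (shut) to 1.0 (fully open).
Only numpy, scipy, OpenCV 4.12 (cv2) and the standard library are available. Lean on these libraries where they do the work, as an engineer would, in place of code of your own. Each camera call takes 0.05 s, during which the arm holds its last target. There are 200 camera calls.

### The job

Tip the battery pack that stands on its edge over so that its display face is up, and set it flat like that on the open end of the test fixture's bed. Then push it along the bed, between the guides, fully home against the stop so that the sprung plunger is pressed in, hold it pressed there steadily for at least two seconds, then ease off so that the plunger springs back out and leave the pack lying in the guides, display up. Leave the bin, mug, mouse and screwdriver alone.

Things in the scene. Friction and masses are not known exactly. Their poses are not given: they have to be found in the camera images.
- pack: Battery pack, grey plastic box 34 x 120 x 60 mm (own x, y, z), about 0.25 kg. Origin: centre of the 34 x 120 mm edge it stands on at the start; own z is up at the start, y runs along its length, x points out of the display face (broad face with dark display and nine keys; the opposite broad face is plain). At the start the display may look any way; wanted is own x pointing up.
- pack_center (a point): Centre of the pack's box (30 mm from its origin along own z). Both 60 x 34 mm ends are alike (flat brass contact plate): either may go to the plunger. Pushed sideways near its top, the standing pack tips rather than slides, and falls by itself past about 30 degrees.
- fixture: Test fixture, fixed. Origin on the bench; own x is the pushing direction, z up. Slippery black plastic bed 120 mm wide (y), 12 mm thick, x -150 to 140 mm, open and clear from -150 to -8 mm. Two steel guides, tops 34 mm above the bench: funnel from x = -8 mm (about 78 mm wide), then a 66 mm channel from x = 35 to 90 mm. Stop block's face at x = 90 mm, its top 58 mm above the bench.
- load_spot (a point): Point on the bed's top, centre line, fixture x = -75 mm: a good place for the middle of the pack when set down, length along fixture x (near end then at x = -135 mm, far end 7 mm short of the funnel). Pushed home, the pack's near end is at x = -30 mm. Axes as the fixture's.
- stop_face (a point): Point on the face of the stop block on the centre line, 29 mm above the bench (17 mm above the bed), where the plunger comes out. Axes as the fixture's.
- plunger (a joint): Sprung plunger's travel (m) along fixture +x: 0 = fully out, its flat 18 mm tip standing 16 mm out of the stop face; 0.016 = flush with it, as when the pack is fully home. Spring: about 5 N to start, 9 N flush, damped (60 N s/m), so push slowly; it drives the pack back 16 mm when let go. Sliding the pack takes about 1 N.
- parts_bin: Bystander: open blue plastic bin 100 x 150 x 65 mm, origin under its centre.
- mug: Bystander: white mug, 80 mm across, 95 mm high, origin under its centre.
- mouse: Bystander: black computer mouse 105 x 60 x 30 mm, origin under its centre.
- screwdriver: Bystander: screwdriver lying on the bench.
Not all that is in view belongs to the job. Leave any purple look-alike of the pack alone.

How it is judged:
By the outcome, as a careful person would: the job done as asked, in the order asked, and still so for the second after the job is handed in, with the robot touching nothing.
It also fails if it takes over 70 s, if anything falls off the work surface, if the arm or the gripper's body presses on something with over 40 N, if the wrist force passes 120 N, or if a joint passes its speed limit or range.

## Working session

There is one attempt and no reset: what is moved stays moved. The work goes in short steps, Python scripts to look and compute and a shell command to move; the robot and the scene stay as the last step left them, time stands still between calls to the robot, and variables do not carry over. Pictures are saved under pics/ and viewed, about 8 in all and at most 12, crops included, and the job is handed in when it is done.

```bash
ls; mkdir -p pics; python3 - <<'E'
from cell import state, read_camera
import cv2, numpy as np
s=state();print(s)
ims=[]
for n in("scene","top"):
    c=read_camera(n);cv2.imwrite(f"pics/{n}0.png",c["img"][:,:,::-1]);np.savez(f"pics/{n}0.npz",**c)
    print(n,c["fx"],c["fy"],c["cx"],c["cy"],np.round(c["T"],3).tolist())
E
```

```text
pics
{'t': 0.0, 'joints': array([-1.38766359e+00,  4.91583920e-01,  1.55947239e+00,  3.04640134e-05,
        1.09171303e+00, -1.05606209e-01]), 'qvel': array([-0.00092436, -0.00226857, -0.00123527, -0.00105643, -0.00186829,
        0.00039864]), 'tau': array([ 9.59865101e-04, -6.12643433e+01, -2.58177763e+01,  6.92922994e-02,
        4.82746842e-02, -1.13828701e-04]), 'eef_pos': array([ 177.94531897, -598.88123059,  228.03871172]), 'tcp_rot': array([-3.14144175e+00,  1.16728577e-03, -1.28207135e+00]), 'ft_force': array([-1.08540339, -0.10079463,  0.1412909 ]), 'moment': array([0.0409278 , 0.00460335, 0.00055657]), 'opening': 0.9961092277956305}
scene 521.9588927192585 521.9588927192585 275.32262179892524 196.94830793078114 [[0.362, 0.75, -0.553, 1522.752], [0.932, -0.29, 0.218, -345.526], [0.003, -0.594, -0.804, 1384.902], [0.0, 0.0, 0.0, 1.0]]
top 478.159503186737 478.159503186737 281.39136972094104 217.00043556562153 [[0.01, -0.999, 0.044, 540.951], [-1.0, -0.01, -0.009, -4.29], [0.01, -0.043, -0.999, 1379.963], [0.0, 0.0, 0.0, 1.0]]
```

View pics/top0.png

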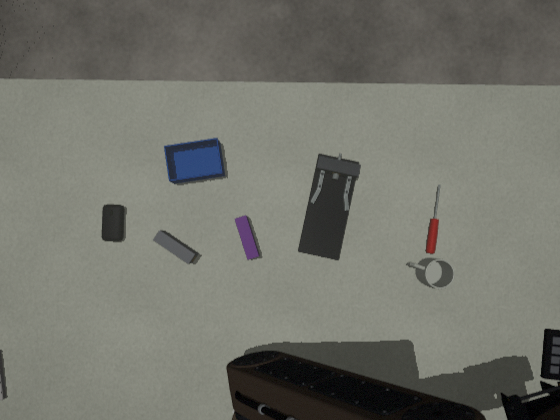

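View pics/scene0.png

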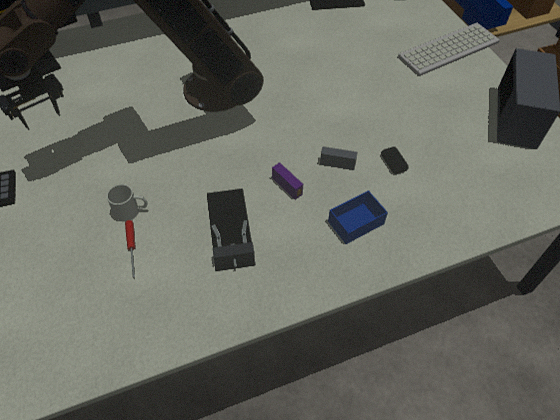

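The top view shows two box candidates, grey at about (177,247) and purple at (248,238). The grey one fits the description and the purple one is the look-alike. The fixture is at (330,210) with its open end towards the robot and the stop at the far end. Next I'll measure both and enlarge the grey box.

```bash
cat > h.py <<'E'
import numpy as np, cv2
from cell import state, read_camera
def ray(c,uv,z):
    uv=np.atleast_2d(uv).astype(float);T=np.array(c["T"])
    d=np.c_[(uv[:,0]-c["cx"])/c["fx"],(uv[:,1]-c["cy"])/c["fy"],np.ones(len(uv))]@T[:3,:3].T
    o=T[:3,3];return o+d*((z-o[2])/d[:,2])[:,None]
def proj(c,P):
    T=np.array(c["T"]);p=(np.atleast_2d(P)-T[:3,3])@T[:3,:3]
    return np.c_[p[:,0]/p[:,2]*c["fx"]+c["cx"],p[:,1]/p[:,2]*c["fy"]+c["cy"]]
E
python3 - <<'E'
from h import *
c=dict(np.load("pics/top0.npz"));s=dict(np.load("pics/scene0.npz"))
im=c["img"];hsv=cv2.cvtColor(im,cv2.COLOR_RGB2HSV)
def big(m,roi):
    M=np.zeros_like(m);x,y,w,h=roi;M[y:y+h,x:x+w]=m[y:y+h,x:x+w]
    k=cv2.findContours(M,cv2.RETR_EXTERNAL,cv2.CHAIN_APPROX_NONE)[0];return max(k,key=cv2.contourArea)
V=hsv[:,:,2]
print(V[247,165:200],V[240,325],V[300,300],im[247,177])
a=im[215:275,140:215];b=s["img"][135:180,305:370]
A=cv2.resize(a,None,fx=5,fy=5,interpolation=cv2.INTER_CUBIC);B=cv2.resize(b,None,fx=6,fy=6,interpolation=cv2.INTER_CUBIC)
out=np.zeros((300,770,3),np.uint8);out[:300,:375]=A;out[:270,380:770]=B
cv2.imwrite("pics/crop1.png",out[:,:,::-1])
# fixture
k=big((V<75).astype(np.uint8)*255,(285,140,90,130));r=cv2.minAreaRect(k);print("fix rect px",r)
bx=cv2.boxPoints(r);print(bx.tolist());print(ray(c,bx,12).round(1).tolist())
for n,roi in(("mouse",(90,195,45,55)),("bin",(155,130,80,60))):
    k=big((V<100).astype(np.uint8)*255,roi) if n=="mouse" else big(((hsv[:,:,1]>120)*255).astype(np.uint8),roi)
    print(n,ray(c,cv2.boxPoints(cv2.minAreaRect(k)),30).round(0).tolist())
E
```

```text
[ 91  92  91  91  92  94  93  94  91  93  93  93  92  92  94  94  94  94
  94  82  73  52  51  51  69 111 118 141 141 137 137 143 142 143 144] 46 138 [89 91 92]
fix rect px ((329.06585693359375, 206.69268798828125), (43.58205032348633, 99.80570220947266), 12.094758033752441)
[[297.3024597167969, 250.92196655273438], [318.2146301269531, 153.33169555664062], [360.8292541503906, 162.46340942382812], [339.9170837402344, 260.0536804199219]]
[[504.0, -63.5, 12.0], [785.3, -121.5, 12.0], [760.2, -244.6, 12.0], [479.1, -185.5, 12.0]]
mouse [[528.0, 490.0, 30.0], [632.0, 488.0, 30.0], [631.0, 421.0, 30.0], [526.0, 422.0, 30.0]]
bin [[797.0, 320.0, 30.0], [823.0, 169.0, 30.0], [724.0, 151.0, 30.0], [698.0, 302.0, 30.0]]
```

View pics/crop1.png

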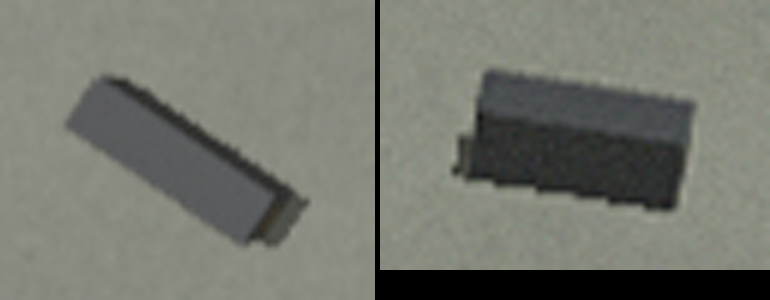

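The crop shows a grey box with a brass end at crop (270,215), so this is the pack. The face towards the scene camera is too dark to identify. I'll work out its pose and look from the wrist camera.

```bash
python3 - <<'E'
from h import *
c=dict(np.load("pics/top0.npz"))
p=ray(c,[[153,240],[161,230],[196.6,253],[189,264]],60);print(p.round(1).tolist(),p.mean(0))
d=(p[2]+p[3]-p[0]-p[1])/2;print(np.linalg.norm(d),np.degrees(np.arctan2(d[1],d[0])))
for n,uv in(("purple",(244,217)),("purple2",(252,258))):print(n,ray(c,uv,60))
w=read_camera("wrist");s=state();print(np.round(w["T"],2).tolist(),w["fx"])
print("pack in wrist cam if T fixed offset:",(w["T"][:3,3]-s["eef_pos"]).round(1))
E
```

```text
[[531.6, 335.8, 60.0], [559.3, 314.4, 60.0], [497.0, 215.5, 60.0], [466.7, 235.8, 60.0]] [513.62863203 275.37504181  60.        ]
118.04968557934919 -122.57814689408858
purple [[597.39414215  86.55208703  60.        ]]
purple2 [[484.71447364  63.08249121  60.        ]]
[[0.28, -0.92, -0.26, 251.71], [-0.96, -0.27, -0.08, -577.02], [-0.0, 0.27, -0.96, 384.7], [0.0, 0.0, 0.0, 1.0]] 320.4130957326255
pack in wrist cam if T fixed offset: [ 73.7  21.9 156.5]
```

```bash
python3 -m handwheel '[{"x":0.45,"y":0.78,"z":0,"spin":8.2},{"x":0.45,"y":0.78,"z":0,"spin":8.2},{"x":0.45,"y":0.78,"z":0,"spin":8.2},{"x":0.45,"y":0.78,"z":0,"spin":8.2},{"x":0.45,"y":0.78,"z":0,"spin":8.2},{"x":0.45,"y":0.78,"z":0,"spin":8.2},{"x":0.45,"y":0.78,"z":0,"spin":8.2},{"x":0.45,"y":0.78,"z":0,"spin":8.2},{"x":0.45,"y":0.78,"z":0,"spin":8.2},{"x":0.45,"y":0.78,"z":0,"spin":8.2},{"x":0.45,"y":0.78,"z":0,"spin":8.2},{"x":0.45,"y":0.78,"z":0,"spin":8.2},{"x":0.45,"y":0.78,"z":0,"spin":8.2},{"x":0.45,"y":0.78,"z":0,"spin":8.2},{"x":0.45,"y":0.78,"z":0,"spin":8.2},{"x":0.45,"y":0.78,"z":0,"spin":8.2},{"x":0.45,"y":0.78,"z":0,"spin":8.2},{"x":0.45,"y":0.78,"z":0,"spin":8.2},{"x":0.45,"y":0.78,"z":0,"spin":8.2},{"x":0.45,"y":0.78,"z":0,"spin":8.2}]'
```

```text
invalid input
```

```bash
python3 -m handwheel '[{"hand":0.095,"x":0.45,"y":0.78,"z":0,"spin":8.2},{"hand":0.095,"x":0.45,"y":0.78,"z":0,"spin":8.2},{"hand":0.095,"x":0.45,"y":0.78,"z":0,"spin":8.2},{"hand":0.095,"x":0.45,"y":0.78,"z":0,"spin":8.2},{"hand":0.095,"x":0.45,"y":0.78,"z":0,"spin":8.2},{"hand":0.095,"x":0.45,"y":0.78,"z":0,"spin":8.2},{"hand":0.095,"x":0.45,"y":0.78,"z":0,"spin":8.2},{"hand":0.095,"x":0.45,"y":0.78,"z":0,"spin":8.2},{"hand":0.095,"x":0.45,"y":0.78,"z":0,"spin":8.2},{"hand":0.095,"x":0.45,"y":0.78,"z":0,"spin":8.2},{"hand":0.095,"x":0.45,"y":0.78,"z":0,"spin":8.2},{"hand":0.095,"x":0.45,"y":0.78,"z":0,"spin":8.2},{"hand":0.095,"x":0.45,"y":0.78,"z":0,"spin":8.2},{"hand":0.095,"x":0.45,"y":0.78,"z":0,"spin":8.2},{"hand":0.095,"x":0.45,"y":0.78,"z":0,"spin":8.2},{"hand":0.095,"x":0.45,"y":0.78,"z":0,"spin":8.2},{"hand":0.095,"x":0.45,"y":0.78,"z":0,"spin":8.2},{"hand":0.095,"x":0.45,"y":0.78,"z":0,"spin":8.2},{"hand":0.095,"x":0.45,"y":0.78,"z":0,"spin":8.2},{"hand":0.095,"x":0.45,"y":0.78,"z":0,"spin":8.2}]'
```

```text
t: 1.82
eef_pos: [595.0, 124.9, 228.5]
tcp_rot: [3.141, 0.0, -0.566]
ft_force: [1.3, -0.8, 0.1]
opening: 1.0
```

```bash
python3 -m handwheel '[{"hand":0,"x":0.045,"y":0.07,"z":-0.03,"spin":0},{"hand":0,"x":0.045,"y":0.07,"z":-0.06,"spin":0},{"hand":0,"x":0.045,"y":0.07,"z":-0.098,"spin":0},{"hand":0,"x":0.045,"y":0.07,"z":-0.098,"spin":0},{"hand":0,"x":0.045,"y":0.07,"z":-0.098,"spin":0},{"hand":0,"x":0.045,"y":0.07,"z":-0.098,"spin":0}]'
python3 - <<'E'
from h import *
w=read_camera("wrist");np.savez("pics/w1.npz",**w);cv2.imwrite("pics/w1.png",w["img"][:,:,::-1]);print(np.round(w["T"],2).tolist())
E
```

```text
t: 2.32
eef_pos: [639.3, 192.1, 130.9]
tcp_rot: [3.141, 0.001, -0.567]
ft_force: [0.0, 0.7, 0.3]
opening: 0.634
[[0.84, -0.52, -0.15, 680.7], [-0.54, -0.81, -0.23, 257.18], [-0.0, 0.27, -0.96, 287.45], [0.0, 0.0, 0.0, 1.0]]
```

View pics/w1.png

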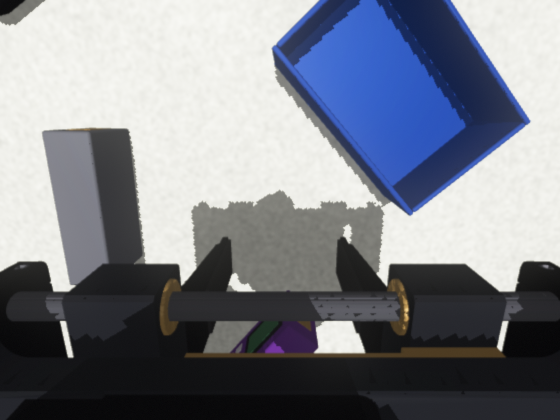

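The wrist view shows the pack's top edge at (75,200), with its n1 (+x) side face at (120,200) in shadow and no obvious keys. I'll brighten that crop to be sure and refine the pose.

```bash
python3 - <<'E'
from h import *
w=dict(np.load("pics/w1.npz"));a=w["img"][120:290,30:160].astype(float)
g=np.clip(a*2.2,0,255).astype(np.uint8);cv2.imwrite("pics/crop2.png",cv2.resize(g,None,fx=3.4,fy=3.4)[:,:,::-1])
p=ray(w,[[45,131],[92,130],[69,280]],60);print(p.round(1).tolist());d=p[0]-p[2];print(np.degrees(np.arctan2(d[1],d[0])))
print(ray(w,[[410,212],[275,47]],65).round(0).tolist())
E
```

```text
[[536.4, 338.1, 60.0], [564.2, 321.2, 60.0], [471.3, 244.0, 60.0]]
55.36857379576777
[[722.0, 152.0, 65.0], [699.0, 296.0, 65.0]]
```

View pics/crop2.png

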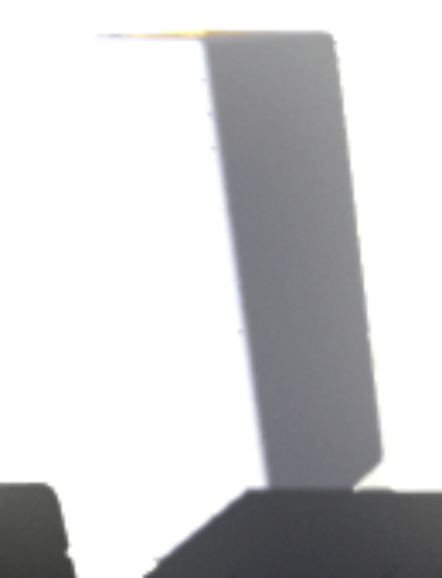

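The n1 side is plain, so the display faces −n1 (towards the robot) and the pack has to fall towards +n1 = (0.83,−0.55). I'll go round to the display side with the fingers closed.

```bash
python3 -m handwheel '[{"hand":0,"x":-0.04,"y":0.027,"z":0,"spin":-0.2},{"hand":0,"x":-0.08,"y":0.054,"z":0,"spin":-0.2},{"hand":0,"x":-0.12,"y":0.081,"z":0,"spin":-0.2},{"hand":0,"x":-0.155,"y":0.105,"z":0,"spin":-0.2},{"hand":0,"x":-0.174,"y":0.118,"z":0,"spin":-0.2},{"hand":0,"x":-0.174,"y":0.118,"z":0,"spin":-0.2},{"hand":0,"x":-0.174,"y":0.118,"z":-0.03,"spin":-0.2},{"hand":0,"x":-0.174,"y":0.118,"z":-0.055,"spin":-0.2},{"hand":0,"x":-0.174,"y":0.118,"z":-0.067,"spin":-0.2},{"hand":0,"x":-0.174,"y":0.118,"z":-0.067,"spin":-0.2}]'
python3 - <<'E'
from h import *
w=read_camera("wrist");np.savez("pics/w2.npz",**w);cv2.imwrite("pics/w2.png",w["img"][:,:,::-1])
E
```

```text
t: 3.2
eef_pos: [465.7, 309.8, 63.7]
tcp_rot: [3.141, 0.0, -0.585]
ft_force: [-0.3, -0.2, 0.4]
opening: 0.002
```

View pics/w2.png

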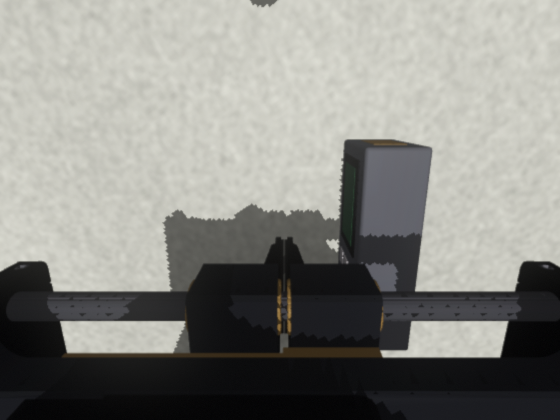

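The green display at (349,200) is on the finger side, as expected. Now I'll push to tip the pack.

```bash
python3 -m handwheel '[{"hand":0,"x":0.010,"y":-0.0066,"z":0,"spin":0},{"hand":0,"x":0.018,"y":-0.012,"z":0,"spin":0},{"hand":0,"x":0.023,"y":-0.015,"z":0,"spin":0},{"hand":0,"x":0.027,"y":-0.018,"z":0,"spin":0},{"hand":0,"x":0.031,"y":-0.0205,"z":0,"spin":0},{"hand":0,"x":0.035,"y":-0.023,"z":0,"spin":0},{"hand":0,"x":0.039,"y":-0.026,"z":0,"spin":0},{"hand":0,"x":0.043,"y":-0.0285,"z":0,"spin":0},{"hand":0,"x":0.047,"y":-0.031,"z":0,"spin":0},{"hand":0,"x":0.051,"y":-0.034,"z":0,"spin":0},{"hand":0,"x":0.055,"y":-0.0365,"z":0,"spin":0},{"hand":0,"x":0.058,"y":-0.0385,"z":0,"spin":0},{"hand":0,"x":0.058,"y":-0.0385,"z":0,"spin":0},{"hand":0,"x":0.058,"y":-0.0385,"z":0.03,"spin":0},{"hand":0,"x":0.058,"y":-0.0385,"z":0.065,"spin":0},{"hand":0.095,"x":0.058,"y":-0.0385,"z":0.10,"spin":0},{"hand":0.095,"x":0.058,"y":-0.0385,"z":0.136,"spin":0},{"hand":0.095,"x":0.058,"y":-0.0385,"z":0.136,"spin":0}]'
python3 - <<'E'
from h import *
print(state()["eef_pos"])
for n in("wrist","top"):
    w=read_camera(n);np.savez(f"pics/{n}3.npz",**w);cv2.imwrite(f"pics/{n}3.png",w["img"][:,:,::-1])
E
```

```text
t: 4.75
eef_pos: [525.4, 273.1, 206.1]
tcp_rot: [-3.134, -0.005, -0.584]
ft_force: [1.2, -0.0, -0.3]
opening: 0.16
[525.42783703 273.07704606 206.08319657]
```

View pics/wrist3.png

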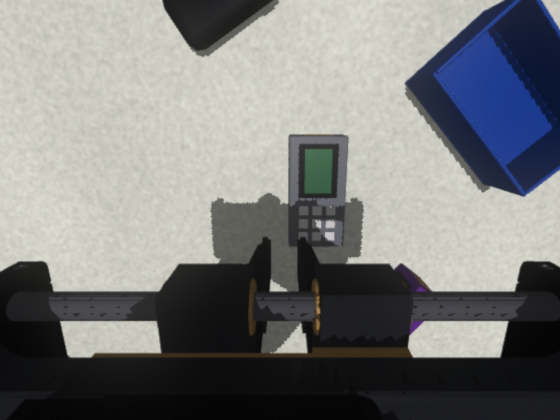

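The pack lies flat with the display up, corners at (290,135), (348,135), (290,245) and (344,246). I'll compute its centre, and the fixture's near corners from the latest top picture.

```bash
python3 - <<'E'
from h import *
w=dict(np.load("pics/wrist3.npz"));p=ray(w,[[290,135],[348,135],[344,246],[290,245]],34)
print(p.round(1).tolist(),p.mean(0).round(1));d=(p[0]+p[1]-p[2]-p[3])/2;e=(p[1]+p[2]-p[0]-p[3])/2
print(np.linalg.norm(d),np.degrees(np.arctan2(d[1],d[0])),np.linalg.norm(e),np.degrees(np.arctan2(e[1],e[0])))
print(state()["eef_pos"],state()["tcp_rot"])
E
```

```text
[[565.2, 320.4, 34.0], [613.7, 288.3, 34.0], [549.4, 187.6, 34.0], [500.5, 221.5, 34.0]] [557.2 254.4  34. ]
118.80501845374654 57.13700419365107 58.89473473783829 -34.115779591478336
[523.63389323 272.33312924 200.70931146] [-3.13969092e+00 -1.44844961e-03 -5.83767023e-01]
```

```bash
python3 -m handwheel '[{"hand":0.095,"x":0.0336,"y":-0.018,"z":0,"spin":0},{"hand":0.095,"x":0.0336,"y":-0.018,"z":-0.03,"spin":0},{"hand":0.095,"x":0.0336,"y":-0.018,"z":-0.06,"spin":0},{"hand":0.095,"x":0.0336,"y":-0.018,"z":-0.09,"spin":0},{"hand":0.095,"x":0.0336,"y":-0.018,"z":-0.11,"spin":0},{"hand":0.095,"x":0.0336,"y":-0.018,"z":-0.11,"spin":0},{"hand":0.095,"x":0.0336,"y":-0.018,"z":-0.11,"spin":0},{"hand":0.095,"x":0.0336,"y":-0.018,"z":-0.11,"spin":0},{"hand":0.095,"x":0.0336,"y":-0.018,"z":-0.11,"spin":0}]'
```

```text
t: 5.6
eef_pos: [557.5, 254.4, 90.8]
tcp_rot: [-3.14, -0.001, -0.584]
ft_force: [0.8, -0.7, -0.3]
opening: 0.871
```

```bash
python3 -m handwheel '[{"hand":0.095,"x":0,"y":0,"z":-0.03,"spin":0},{"hand":0.095,"x":0,"y":0,"z":-0.055,"spin":0},{"hand":0.095,"x":0,"y":0,"z":-0.068,"spin":0},{"hand":0.095,"x":0,"y":0,"z":-0.07,"spin":0},{"hand":0.02,"x":0,"y":0,"z":-0.07,"spin":0},{"hand":0.02,"x":0,"y":0,"z":-0.07,"spin":0},{"hand":0.02,"x":0,"y":0,"z":-0.07,"spin":0},{"hand":0.02,"x":0,"y":0,"z":-0.07,"spin":0},{"hand":0.02,"x":0,"y":0,"z":-0.07,"spin":0},{"hand":0.02,"x":0,"y":0,"z":-0.07,"spin":0},{"hand":0.02,"x":0,"y":0,"z":-0.07,"spin":0},{"hand":0.02,"x":0,"y":0,"z":-0.07,"spin":0}]'
python3 - <<'E'
from h import *
# fixture refinement from top view: near end + long edges of the bed (z=12), using only the open part
c=dict(np.load("pics/top0.npz"));V=cv2.cvtColor(c["img"],cv2.COLOR_RGB2HSV)[:,:,2]
m=np.zeros_like(V);m[205:270,285:375]=(V[205:270,285:375]<75)*255
k=max(cv2.findContours(m,0,cv2.CHAIN_APPROX_NONE)[0],key=cv2.contourArea)
P=ray(c,k[:,0],12)[:,:2];y=np.radians(-11.7);o=np.array([491.5,-124.5]);u=np.array([np.cos(y),np.sin(y)]);v=np.array([-u[1],u[0]])
a=(P-o)@u;b=(P-o)@v
for n,q in(("L",(b>45)&(a>15)&(a<100)),("R",(b<-45)&(a>15)&(a<100)),("N",(abs(b)<45)&(a<15))):
    l=cv2.fitLine(P[q].astype(np.float32),cv2.DIST_HUBER,0,.01,.01).ravel();print(n,q.sum(),np.degrees(np.arctan2(l[1],l[0])).round(2),a[q].mean().round(1),b[q].mean().round(1))
E
```

```text
t: 6.6
eef_pos: [557.2, 254.3, 20.2]
tcp_rot: [-3.141, -0.0, -0.584]
ft_force: [-1.2, -0.1, 6.2]
opening: 0.628
L 29 -11.65 58.4 60.8
R 29 -11.93 57.5 -56.1
N 31 78.34 1.8 -0.8
```

The pack is gripped: opening 0.628 is 59.7 mm. Now I'll lift it, carry it to the load spot at about (566.4,−137.8), and turn −68.3°.

```bash
python3 -m handwheel '[{"hand":0.02,"x":0,"y":0,"z":0.03,"spin":0},{"hand":0.02,"x":0,"y":0,"z":0.07,"spin":0},{"hand":0.02,"x":0,"y":0,"z":0.11,"spin":-0.5},{"hand":0.02,"x":0,"y":-0.03,"z":0.13,"spin":-1.5},{"hand":0.02,"x":0,"y":-0.065,"z":0.13,"spin":-2.9},{"hand":0.02,"x":0,"y":-0.10,"z":0.13,"spin":-4.3},{"hand":0.02,"x":0,"y":-0.135,"z":0.13,"spin":-5.7},{"hand":0.02,"x":0,"y":-0.17,"z":0.13,"spin":-7.1},{"hand":0.02,"x":0.003,"y":-0.205,"z":0.13,"spin":-8.5},{"hand":0.02,"x":0.006,"y":-0.24,"z":0.13,"spin":-9.9},{"hand":0.02,"x":0.009,"y":-0.275,"z":0.13,"spin":-11.3},{"hand":0.02,"x":0.009,"y":-0.31,"z":0.13,"spin":-12.6},{"hand":0.02,"x":0.009,"y":-0.345,"z":0.13,"spin":-13.4},{"hand":0.02,"x":0.009,"y":-0.375,"z":0.13,"spin":-13.66},{"hand":0.02,"x":0.009,"y":-0.392,"z":0.13,"spin":-13.66},{"hand":0.02,"x":0.009,"y":-0.392,"z":0.11,"spin":-13.66},{"hand":0.02,"x":0.009,"y":-0.392,"z":0.08,"spin":-13.66},{"hand":0.02,"x":0.009,"y":-0.392,"z":0.055,"spin":-13.66},{"hand":0.02,"x":0.009,"y":-0.392,"z":0.045,"spin":-13.66},{"hand":0.02,"x":0.009,"y":-0.392,"z":0.045,"spin":-13.66}]'
python3 - <<'E'
from h import *
print(state()["eef_pos"])
w=read_camera("wrist");np.savez("pics/w4.npz",**w);cv2.imwrite("pics/w4.png",w["img"][:,:,::-1])
E
```

```text
t: 8.27
eef_pos: [564.9, -137.4, 62.4]
tcp_rot: [3.137, 0.001, -1.776]
ft_force: [-0.3, -0.3, -2.9]
opening: 0.63
[ 564.89281728 -137.42908145   62.39122471]
```

View pics/w4.png

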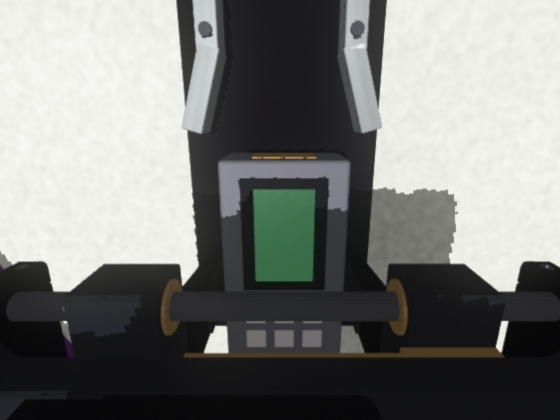

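The pack is held over the bed, display up, far end at row 155 and columns 220–349. The funnel mouth's inner corners are at (208,132) and (358,130). I'll convert these to fixture offsets.

```bash
python3 - <<'E'
from h import *
w=dict(np.load("pics/w4.npz"));s=state();t=s["eef_pos"][:2]
y=np.radians(-11.75);u=np.array([np.cos(y),np.sin(y)]);v=np.array([-u[1],u[0]])
f=lambda uv,z:np.c_[(ray(w,uv,z)[:,:2]-t)@u,(ray(w,uv,z)[:,:2]-t)@v].round(1).tolist()
print("pack top far corners",f([[220,160],[349,160]],76.4))
print("funnel mouth",f([[209,132],[358,130]],34))
print("channel start inner",f([[222,50],[343,50]],34))
V=cv2.cvtColor(w["img"],cv2.COLOR_RGB2GRAY)
for r in(60,140):
    q=np.where(V[r,150:420]<60)[0]+150;print(r,q.min(),q.max(),f([[q.min(),r],[q.max(),r]],12))
E
```

```text
pack top far corners [[57.8, 28.6], [57.7, -28.5]]
funnel mouth [[67.8, 42.4], [68.9, -41.2]]
channel start inner [[109.8, 32.8], [109.7, -30.7]]
60 183 380 [[108.3, 60.2], [108.2, -56.5]]
140 190 374 [[61.8, 59.8], [61.8, -56.6]]
```

```bash
python3 -m handwheel '[{"hand":0.02,"x":0,"y":0.001,"z":-0.012,"spin":0},{"hand":0.02,"x":0,"y":0.001,"z":-0.022,"spin":0},{"hand":0.02,"x":0,"y":0.001,"z":-0.028,"spin":0},{"hand":0.02,"x":0,"y":0.001,"z":-0.031,"spin":0},{"hand":0.02,"x":0,"y":0.001,"z":-0.031,"spin":0},{"hand":0.02,"x":0,"y":0.001,"z":-0.031,"spin":0}]'
```

```text
t: 8.82
eef_pos: [566.1, -136.8, 33.7]
tcp_rot: [3.142, -0.0, -1.776]
ft_force: [-0.0, 0.1, -1.7]
opening: 0.634
```

```bash
python3 -m handwheel '[{"hand":0.02,"x":0,"y":0,"z":-0.001,"spin":0},{"hand":0.02,"x":0,"y":0,"z":-0.002,"spin":0},{"hand":0.02,"x":0,"y":0,"z":-0.002,"spin":0}]'
```

```text
t: 9.07
eef_pos: [566.3, -136.9, 32.2]
tcp_rot: [-3.141, -0.0, -1.776]
ft_force: [-0.4, -0.8, 1.4]
opening: 0.632
```

```bash
python3 -m handwheel '[{"hand":0.09,"x":0,"y":0,"z":0,"spin":0},{"hand":0.09,"x":0,"y":0,"z":0,"spin":0},{"hand":0.09,"x":0,"y":0,"z":0,"spin":0},{"hand":0.09,"x":0,"y":0,"z":0,"spin":0},{"hand":0.09,"x":0,"y":0,"z":0.015,"spin":0},{"hand":0.09,"x":0,"y":0,"z":0.04,"spin":0},{"hand":0.025,"x":0,"y":0,"z":0.07,"spin":0},{"hand":0.025,"x":-0.03,"y":0.006,"z":0.07,"spin":0},{"hand":0.025,"x":-0.06,"y":0.0125,"z":0.07,"spin":0},{"hand":0.025,"x":-0.093,"y":0.0193,"z":0.07,"spin":0},{"hand":0.025,"x":-0.093,"y":0.0193,"z":0.07,"spin":0},{"hand":0.025,"x":-0.093,"y":0.0193,"z":0.07,"spin":0},{"hand":0.025,"x":-0.093,"y":0.0193,"z":0.035,"spin":0},{"hand":0.025,"x":-0.093,"y":0.0193,"z":0.01,"spin":0},{"hand":0.025,"x":-0.093,"y":0.0193,"z":0.001,"spin":0},{"hand":0.025,"x":-0.093,"y":0.0193,"z":0.001,"spin":0},{"hand":0.025,"x":-0.093,"y":0.0193,"z":0.001,"spin":0}]'
python3 - <<'E'
from h import *
print(state()["ft_force"],state()["opening"])
w=read_camera("wrist");np.savez("pics/w5.npz",**w);cv2.imwrite("pics/w5.png",w["img"][:,:,::-1])
E
```

```text
t: 10.48
eef_pos: [473.7, -117.7, 32.8]
tcp_rot: [3.141, -0.0, -1.776]
ft_force: [0.8, -0.1, -0.6]
opening: 0.278
[ 0.79475257 -0.06531709 -0.63023339] 0.2778060706943066
```

View pics/w5.png

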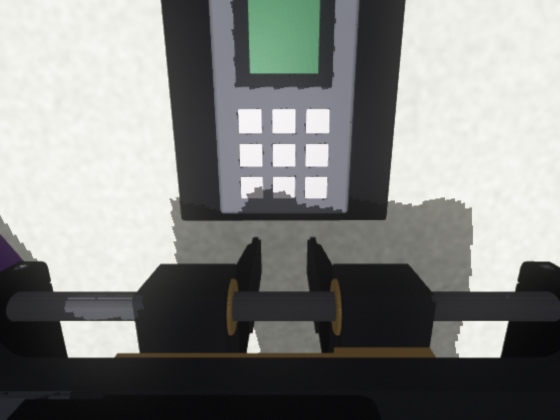

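The pack lies flat on the bed, centred and aligned (columns 217–352, near end at row 212), with the fingers behind it. Now I'll push along u=(0.979,−0.204).

```bash
python3 -m handwheel '[{"hand":0.025,"x":0.008,"y":-0.0016,"z":0,"spin":0},{"hand":0.025,"x":0.015,"y":-0.003,"z":0,"spin":0},{"hand":0.025,"x":0.020,"y":-0.004,"z":0,"spin":0},{"hand":0.025,"x":0.025,"y":-0.005,"z":0,"spin":0},{"hand":0.025,"x":0.030,"y":-0.006,"z":0,"spin":0},{"hand":0.025,"x":0.035,"y":-0.0072,"z":0,"spin":0},{"hand":0.025,"x":0.040,"y":-0.0083,"z":0,"spin":0},{"hand":0.025,"x":0.045,"y":-0.0093,"z":0,"spin":0},{"hand":0.025,"x":0.050,"y":-0.0104,"z":0,"spin":0},{"hand":0.025,"x":0.055,"y":-0.0114,"z":0,"spin":0},{"hand":0.025,"x":0.060,"y":-0.0125,"z":0,"spin":0},{"hand":0.025,"x":0.065,"y":-0.0135,"z":0,"spin":0},{"hand":0.025,"x":0.070,"y":-0.0145,"z":0,"spin":0},{"hand":0.025,"x":0.075,"y":-0.0156,"z":0,"spin":0},{"hand":0.025,"x":0.080,"y":-0.0166,"z":0,"spin":0},{"hand":0.025,"x":0.085,"y":-0.0177,"z":0,"spin":0},{"hand":0.025,"x":0.090,"y":-0.0187,"z":0,"spin":0},{"hand":0.025,"x":0.095,"y":-0.0198,"z":0,"spin":0},{"hand":0.025,"x":0.100,"y":-0.0208,"z":0,"spin":0},{"hand":0.025,"x":0.100,"y":-0.0208,"z":0,"spin":0}]'
```

```text
t: 12.2
eef_pos: [574.2, -138.6, 32.7]
tcp_rot: [-3.14, -0.0, -1.776]
ft_force: [-0.2, 0.2, 0.5]
opening: 0.263
```

```bash
python3 -m handwheel '[{"hand":0.025,"x":0.003,"y":-0.0006,"z":0,"spin":0},{"hand":0.025,"x":0.006,"y":-0.0012,"z":0,"spin":0},{"hand":0.025,"x":0.009,"y":-0.0019,"z":0,"spin":0},{"hand":0.025,"x":0.011,"y":-0.0023,"z":0,"spin":0},{"hand":0.025,"x":0.013,"y":-0.0027,"z":0,"spin":0},{"hand":0.025,"x":0.014,"y":-0.0029,"z":0,"spin":0},{"hand":0.025,"x":0.015,"y":-0.0031,"z":0,"spin":0},{"hand":0.025,"x":0.016,"y":-0.0033,"z":0,"spin":0},{"hand":0.025,"x":0.017,"y":-0.0035,"z":0,"spin":0},{"hand":0.025,"x":0.018,"y":-0.0037,"z":0,"spin":0},{"hand":0.025,"x":0.018,"y":-0.0037,"z":0,"spin":0},{"hand":0.025,"x":0.018,"y":-0.0037,"z":0,"spin":0}]'
python3 - <<'E'
from h import *
print(state()["ft_force"])
w=read_camera("wrist");np.savez("pics/w6.npz",**w);cv2.imwrite("pics/w6.png",w["img"][:,:,::-1])
E
```

```text
t: 13.2
eef_pos: [589.5, -141.6, 32.6]
tcp_rot: [3.138, 0.0, -1.776]
ft_force: [-9.0, 1.6, 6.1]
opening: 0.26
[-9.01974574  1.57969991  6.09095938]
```

View pics/w6.png

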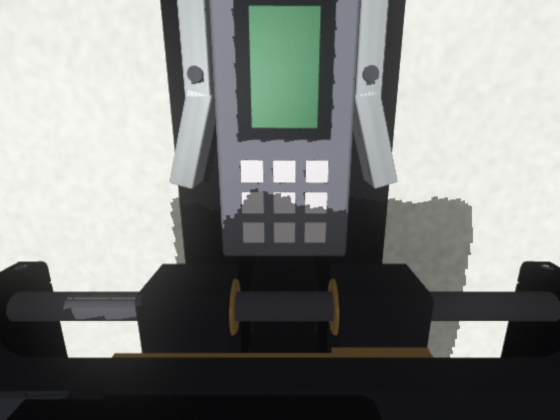

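The pack is between the guides with its near end at row 254 and the funnel mouth at row 186. The force is about 9 N, so the plunger is engaged. I'll check the distance left.

```bash
python3 - <<'E'
from h import *
w=dict(np.load("pics/w6.npz"));u=np.array([np.cos(-.205),np.sin(-.205)]);t=state()["eef_pos"];print(t)
a=[((ray(w,p,z)[0,:2]-t[:2])@u).round(1) for p,z in(((284,252),46),((192,188),34),((376,185),34),((195,96),34),((371,96),34))];print(a)
E
```

```text
[ 589.512951   -141.56481829   32.59673746]
[np.float64(14.2), np.float64(43.1), np.float64(44.6), np.float64(86.1), np.float64(86.1)]
```

```bash
python3 -m handwheel '[{"hand":0.025,"x":0.001,"y":-0.0002,"z":0,"spin":0},{"hand":0.025,"x":0.002,"y":-0.0004,"z":0,"spin":0},{"hand":0.025,"x":0.003,"y":-0.0006,"z":0,"spin":0},{"hand":0.025,"x":0.004,"y":-0.0008,"z":0,"spin":0},{"hand":0.025,"x":0.005,"y":-0.001,"z":0,"spin":0},{"hand":0.025,"x":0.005,"y":-0.001,"z":0,"spin":0},{"hand":0.025,"x":0.005,"y":-0.001,"z":0,"spin":0}]'
```

```text
t: 13.83
eef_pos: [594.2, -142.5, 32.6]
tcp_rot: [3.137, 0.0, -1.776]
ft_force: [-10.3, 2.0, 7.3]
opening: 0.261
```

```bash
python3 -m handwheel '[{"hand":0.025,"x":0.001,"y":-0.0002,"z":0,"spin":0},{"hand":0.025,"x":0.002,"y":-0.0004,"z":0,"spin":0},{"hand":0.025,"x":0.003,"y":-0.0006,"z":0,"spin":0},{"hand":0.025,"x":0.003,"y":-0.0006,"z":0,"spin":0},{"hand":0.025,"x":0.003,"y":-0.0006,"z":0,"spin":0}]'
```

```text
t: 14.25
eef_pos: [597.0, -143.1, 32.6]
tcp_rot: [3.137, 0.0, -1.776]
ft_force: [-13.4, 1.9, 7.0]
opening: 0.261
```

```bash
python3 -m handwheel '[{"hand":0.025,"x":0.001,"y":-0.0002,"z":0,"spin":0},{"hand":0.025,"x":0.002,"y":-0.0004,"z":0,"spin":0},{"hand":0.025,"x":0.002,"y":-0.0004,"z":0,"spin":0},{"hand":0.025,"x":0.002,"y":-0.0004,"z":0,"spin":0}]'
```

```text
t: 14.58
eef_pos: [598.0, -143.2, 32.6]
tcp_rot: [3.134, 0.0, -1.776]
ft_force: [-17.1, 2.5, 11.1]
opening: 0.263
```

```bash
python3 -m handwheel '[{"hand":0.025,"x":0.001,"y":-0.0002,"z":0,"spin":0},{"hand":0.025,"x":0.002,"y":-0.0004,"z":0,"spin":0},{"hand":0.025,"x":0.002,"y":-0.0004,"z":0,"spin":0},{"hand":0.025,"x":0.002,"y":-0.0004,"z":0,"spin":0}]'
python3 - <<'E'
from h import *
w=read_camera("wrist");np.savez("pics/w7.npz",**w);cv2.imwrite("pics/w7.png",w["img"][:,:,::-1])
E
```

```text
t: 14.92
eef_pos: [598.1, -143.2, 32.6]
tcp_rot: [3.13, 0.001, -1.776]
ft_force: [-27.0, 2.6, 18.1]
opening: 0.265
```

View pics/w7.png

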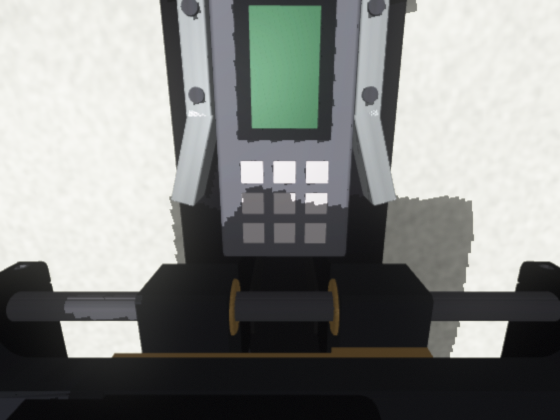

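It's home: the TCP stays at 598.1 while the force rises to 27 N, and the pack's near end is about 20 mm before the funnel mouth. I'll relax by 1 mm, which keeps it well above the spring force, and hold for about 3 s.

```bash
python3 -m handwheel '[{"hand":0.025,"x":-0.001,"y":0.0002,"z":0,"spin":0},{"hand":0.025,"x":-0.001,"y":0.0002,"z":0,"spin":0},{"hand":0.025,"x":-0.001,"y":0.0002,"z":0,"spin":0},{"hand":0.025,"x":-0.001,"y":0.0002,"z":0,"spin":0},{"hand":0.025,"x":-0.001,"y":0.0002,"z":0,"spin":0},{"hand":0.025,"x":-0.001,"y":0.0002,"z":0,"spin":0},{"hand":0.025,"x":-0.001,"y":0.0002,"z":0,"spin":0},{"hand":0.025,"x":-0.001,"y":0.0002,"z":0,"spin":0},{"hand":0.025,"x":-0.001,"y":0.0002,"z":0,"spin":0},{"hand":0.025,"x":-0.001,"y":0.0002,"z":0,"spin":0},{"hand":0.025,"x":-0.001,"y":0.0002,"z":0,"spin":0},{"hand":0.025,"x":-0.001,"y":0.0002,"z":0,"spin":0},{"hand":0.025,"x":-0.001,"y":0.0002,"z":0,"spin":0},{"hand":0.025,"x":-0.001,"y":0.0002,"z":0,"spin":0},{"hand":0.025,"x":-0.001,"y":0.0002,"z":0,"spin":0},{"hand":0.025,"x":-0.001,"y":0.0002,"z":0,"spin":0},{"hand":0.025,"x":-0.001,"y":0.0002,"z":0,"spin":0},{"hand":0.025,"x":-0.001,"y":0.0002,"z":0,"spin":0}]'
```

```text
t: 16.47
eef_pos: [598.1, -143.3, 32.6]
tcp_rot: [3.132, 0.001, -1.776]
ft_force: [-21.8, 2.1, 15.6]
opening: 0.262
```

```bash
python3 -m handwheel '[{"hand":0.025,"x":0,"y":0,"z":0,"spin":0},{"hand":0.025,"x":0,"y":0,"z":0,"spin":0},{"hand":0.025,"x":0,"y":0,"z":0,"spin":0},{"hand":0.025,"x":0,"y":0,"z":0,"spin":0},{"hand":0.025,"x":0,"y":0,"z":0,"spin":0},{"hand":0.025,"x":0,"y":0,"z":0,"spin":0},{"hand":0.025,"x":0,"y":0,"z":0,"spin":0},{"hand":0.025,"x":0,"y":0,"z":0,"spin":0},{"hand":0.025,"x":0,"y":0,"z":0,"spin":0},{"hand":0.025,"x":0,"y":0,"z":0,"spin":0},{"hand":0.025,"x":0,"y":0,"z":0,"spin":0},{"hand":0.025,"x":0,"y":0,"z":0,"spin":0},{"hand":0.025,"x":0,"y":0,"z":0,"spin":0},{"hand":0.025,"x":0,"y":0,"z":0,"spin":0},{"hand":0.025,"x":0,"y":0,"z":0,"spin":0},{"hand":0.025,"x":0,"y":0,"z":0,"spin":0},{"hand":0.025,"x":0,"y":0,"z":0,"spin":0},{"hand":0.025,"x":0,"y":0,"z":0,"spin":0}]'
```

```text
t: 17.97
eef_pos: [598.1, -143.3, 32.6]
tcp_rot: [3.132, 0.001, -1.776]
ft_force: [-21.5, 2.3, 14.8]
opening: 0.264
```

Held for 3 s at about 21 N. Now I'll ease off slowly.

```bash
python3 -m handwheel '[{"hand":0.025,"x":-0.001,"y":0.0002,"z":0,"spin":0},{"hand":0.025,"x":-0.0025,"y":0.0005,"z":0,"spin":0},{"hand":0.025,"x":-0.004,"y":0.0008,"z":0,"spin":0},{"hand":0.025,"x":-0.0055,"y":0.0011,"z":0,"spin":0},{"hand":0.025,"x":-0.007,"y":0.0015,"z":0,"spin":0},{"hand":0.025,"x":-0.0085,"y":0.0018,"z":0,"spin":0},{"hand":0.025,"x":-0.010,"y":0.0021,"z":0,"spin":0},{"hand":0.025,"x":-0.0115,"y":0.0024,"z":0,"spin":0},{"hand":0.025,"x":-0.013,"y":0.0027,"z":0,"spin":0},{"hand":0.025,"x":-0.0145,"y":0.003,"z":0,"spin":0},{"hand":0.025,"x":-0.016,"y":0.0033,"z":0,"spin":0},{"hand":0.025,"x":-0.0175,"y":0.0036,"z":0,"spin":0},{"hand":0.025,"x":-0.019,"y":0.004,"z":0,"spin":0},{"hand":0.025,"x":-0.0205,"y":0.0043,"z":0,"spin":0},{"hand":0.025,"x":-0.022,"y":0.0046,"z":0,"spin":0},{"hand":0.025,"x":-0.025,"y":0.0052,"z":0,"spin":0},{"hand":0.025,"x":-0.035,"y":0.0073,"z":0,"spin":0},{"hand":0.025,"x":-0.055,"y":0.0114,"z":0,"spin":0},{"hand":0.025,"x":-0.085,"y":0.0177,"z":0.01,"spin":0},{"hand":0.025,"x":-0.10,"y":0.0208,"z":0.045,"spin":0}]'
python3 - <<'E'
from h import *
print(state()["ft_force"])
w=read_camera("wrist");np.savez("pics/w8.npz",**w);cv2.imwrite("pics/w8.png",w["img"][:,:,::-1])
E
```

```text
t: 19.63
eef_pos: [497.8, -122.1, 74.6]
tcp_rot: [3.134, 0.001, -1.776]
ft_force: [0.9, -0.0, 0.7]
opening: 0.262
[ 0.93387585 -0.02788404  0.65186413]
```

View pics/w8.png

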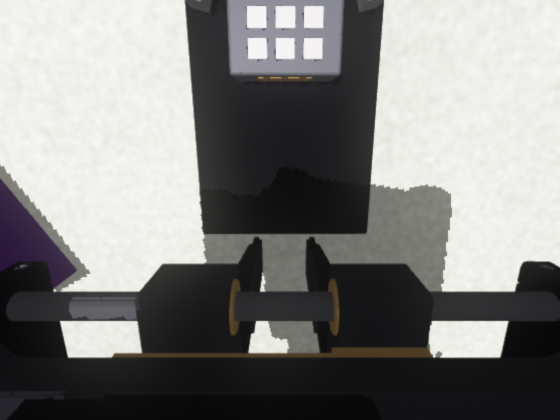

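The pack lies flat in the guides, display up, with its near end at row 74 and the fingers clear. As a final numeric check, I'll measure how far it sprang back and compare the bystanders before and after in the top view.

```bash
python3 - <<'E'
from h import *
u=np.array([np.cos(-.205),np.sin(-.205)])
w=dict(np.load("pics/w8.npz"));w7=dict(np.load("pics/w7.npz"))
n8=ray(w,(284,74),46)[0,:2]@u;b=ray(w,(284,233),12)[0,:2]@u;n7=ray(w7,(284,252),46)[0,:2]@u
print("near end now, fixture x",-150+n8-b,"sprang back",n7-n8)
a=np.load("pics/top0.npz")["img"];c=read_camera("top");d=cv2.absdiff(a,c["img"]).max(2)
for n,(x0,y0,x1,y1) in dict(bin=(155,130,232,190),mouse=(92,198,132,248),driver=(420,180,445,256),mug=(402,256,456,292),purple=(230,210,264,264)).items():
    print(n,(d[y0:y1,x0:x1]>40).mean().round(3))
E
```

```text
near end now, fixture x -46.455422802964335 sprang back 18.06602270192093
bin 0.0
mouse 0.0
driver 0.0
mug 0.0
purple 0.0
```

```bash
python3 -m handwheel '[{"hand":0.025,"x":0,"y":0,"z":0.03,"spin":0},{"hand":0.025,"x":0,"y":0,"z":0.05,"spin":0},{"hand":0.025,"x":0,"y":0,"z":0.05,"spin":0},{"hand":0.025,"x":0,"y":0,"z":0.05,"spin":0}]'; python3 -c "
from cell import job_done;print(job_done())"
```

```text
t: 20.07
eef_pos: [502.8, -123.6, 128.4]
tcp_rot: [-3.139, -0.001, -1.776]
ft_force: [-0.4, -0.3, -0.5]
opening: 0.263
the job is handed in; nothing more can be done
None
```

I finished the job and handed it in at about 20 s of robot time. I tipped the grey pack display-up, set it on the open end of the bed and pushed it home. I held it there for 3 s at about 21 N, with a brief 27 N before that, then eased off slowly.

**Last checks:**
- **Home:** the pack stopped moving while the force rose from 17 to 27 N. That is well above the 9 N spring, so it was against the stop.
- **Spring-back:** the pack's near end is now at fixture x ≈ −46.5 mm, against −46 mm expected with the plunger fully out. The spring-back measured 18 mm rather than the nominal 16 mm, which I put down to reading the edge in the images. I didn't see the plunger itself.
- **Pack:** it lies between the guides with the display up, in the last wrist picture.
- **Bystanders:** the top view shows no change at the bin, mug, mouse, screwdriver or purple look-alike.
- **Robot:** it is clear of everything, with near-zero force.

One early move was refused as invalid because its rows lacked the gripper value; nothing moved.

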